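# Shut the drawer and lock it with the quarter-turn stud

### The job

Gently push the open upper drawer fully home, then take the orange key from its holder, press the slotted stud on top of the drawers down with it and turn it clockwise a quarter turn until it rises into its catch and stays there. Press and turn with no more force than it needs, put the key back upright in its holder, and leave the other things alone.

Things in the scene. Friction and masses are not known exactly. Their poses are not given: they have to be found in the camera images.
- unit: Two stacked smoky plastic drawer housings fixed to the table, 160 (x) by 150 (y) mm, 150 mm high. Origin: centre of the underside; x points from the drawer fronts (at x = -80 mm) to the back, z up. The lock, a 60 mm black flange with a chrome stud, sits on the lid. The key must not press on them with more than 22 N before the turn is at its end, 45 N ever (contact forces summed).
- lock_point (a point): Point on the lid's plane (150 mm up) on the stud's vertical axis, 10 mm before the unit's centre; axes as the unit's. The stud's head is 34 mm wide; in its top a blind slot 18 mm long, 6.5 wide, 8 deep, both ends closed, edges bevelled 2 mm. The head is screwed on at a different height on each unit: its top, stud up, stands anywhere from 22 to 38 mm above the lid.
- drawer (a joint): Opening of the upper drawer in m, 0 = shut; it slides out along the unit's -x, up to 80 mm, friction about 1.5 N. Its front is 140 mm wide, 79 to 141 mm above the table, with a lip 12 mm deep and 60 mm wide at 90 to 96 mm. Not to be pushed with more than 40 N. Unless it is shut to within about 3 mm, a strip under the lid blocks the stud from going down.
- drawer_front (a point): Point on the outer face of the upper drawer's front, at mid width, 124 mm above the table.
- stud_turn (a joint): Turn of the stud in rad, clockwise seen from above. At 0 the slot lies along the unit's x, at 1.57 across it. It starts near 0 and has only about 0.04 rad of play each way until pressed down. Hard stops end the turn at about 1.62 (where the catch is) and, anticlockwise, at about -0.04. Turning takes about 0.02 to 0.05 N m; more means a stop.
- stud_press (a joint): How far the stud is pressed down, in m: 0 = up. A spring pushes it up with 7 N at 0, growing 0.7 N per mm. It turns only when pressed 8 mm; the hard bottom is at 9.5 mm. Let go in mid turn it stays near 8 mm; let go at the end of the turn it rises into the catch and stays at about 5 mm.
- key: Loose upright key, 90 mm tall, 80 g. Origin at the centre of the lower end of its blade, z up along the key, x along the blade's width. From the bottom: steel blade 15 (x) by 4.2 (y) mm, 8 mm long, so it has about 0.15 rad of play in the slot; round steel shank 12 mm thick up to z = 45 mm; orange grip 36 (x) by 16 (y) mm from z = 45 to 90 mm, to be pinched across its 16 mm.
- key_tip (a point): The key's origin, at the centre of the lower end of the blade.
- holder: Grey fixed holder: a round upright tube on a 70 mm square foot, 52 mm high, outside 34 mm, bore 22 mm. Origin: centre of its underside. The key stands in the bore with the underside of its orange grip resting on the rim, its blade end then 7 mm above the table.
- jar: Small glass jar, 52 mm wide, 65 mm tall, a bystander; origin under its centre.
- elbow: Green PPR pipe elbow, about 58 by 58 by 36 mm, a bystander; origin under its corner.
- diverter: Chrome diverter knob, 48 mm wide, 36 mm tall, a bystander; origin under its centre.
- valve_handle: Red plastic valve handle, 100 mm long, 20 mm tall, a bystander; origin under its hub.
- hex_key: Steel hex key lying flat, 90 by 28 mm, 6 mm thick, a bystander; origin under the middle of its long arm.
- brass_nut: Brass ring nut, 34 mm wide, 14 mm tall, a bystander; origin under its centre.

How it is judged (in metres and radians):
On the way, in this order (a step that is already met when the one before it is completed fails the run):
1. the upper drawer is shut to within 3 mm (value of joint drawer below 0.003 m), for 0.2 s.
2. the key presses the stud down at least 7 mm, drawer still shut (value of joint stud_press above 0.007 m and contact force between key and unit above 2 N and value of joint drawer below 0.004 m), for 0.1 s.
3. the stud, turned to its end, has risen into its catch and the key is off it (value of joint stud_turn between 1.4 and 1.72 rad and value of joint stud_press between 0.003 and 0.0065 m and contact force between key and unit below 0.1 N), for 0.2 s.
At the end, for the whole second after the job is handed in: The upper drawer is shut to within 4 mm; the stud is in its catch (turned 1.40 to 1.72 rad, 3 to 6.5 mm down) by itself; the key stands at rest in its holder, upright within 0.12 rad, its blade end within 7 mm of the holder's axis and lower than 11 mm above the holder's underside (value of joint drawer below 0.004 m and value of joint stud_turn between 1.4 and 1.72 rad and value of joint stud_press between 0.003 and 0.0065 m and horizontal distance between key_tip and holder below 0.007 m and z of key_tip in the frame of holder below 0.011 m and angle between key's own z axis and vertical below 0.12 rad and linear speed of key below 0.02 m/s); the robot touches nothing.
It fails at once if the key loads the lock or drawers with more than 45 N (contact force between key and unit above 45 N).
It fails at once if the key presses with more than 22 N before the stud is turned to its end (contact force between key and unit above 22 N and value of joint stud_turn below 1.4 rad).
It fails at once if the robot pushes the drawers with more than 40 N (contact force between any of the fingers, the arm and unit above 40 N).
It fails at once if a bystander is moved more than 20 mm (distance of any of jar, elbow, diverter, valve_handle, hex_key, brass_nut from where it was at the start of the episode above 0.02 m).
It fails at once if the jar is tipped (angle between jar's own z axis and vertical above 0.3 rad).
It also fails if it takes over 72 s, if anything falls off the work surface, if the arm or the gripper's body presses on something with over 40 N, if the wrist force passes 120 N, or if a joint passes its speed limit or range.

### The arm

A 6-joint arm with a two-finger parallel gripper is mounted at the origin on the work surface. World frame = base frame: x ahead of the robot, y to its left, z up, the work surface at z = 0. Lengths are in mm, angles in rad, forces in N, time in s.
With the tool pointing down it reaches from about 400 to 925 mm from the base axis. Payload 12.5 kg.
Tool frame: the origin (TCP) lies midway between the tips of the shut fingers; the grasp point (between the pads) lies 19 mm behind it (env.grip_depth is the distance from the TCP to the grasp point, in mm); z points along the fingers, y is the line along which they close (so a half turn about z gives the same grasp; the last joint's range is limited). The gripper opens to 95 mm and grips with 3 to 60 N. Pads are 20 mm wide; open, the fingers measure 119 mm over their backs; the gripper's body (75 mm by 180 mm) begins 59 mm behind the grasp point.
Start: joints at [1.082, 0.491, 1.559, -0, 1.092, -0.106], TCP at [233.435, 579.789, 214.661] pointing down, gripper open.
Joint ranges: [-3.1, 3.1], [-0.84, 2.19], [0.05, 2.79], [-1.13, 4.28], [0.06, 2.93], [-2.69, 2.69]. Speed limits (rad/s): [2.22, 2.22, 2.79, 3.14, 3.14, 3.14].

### API

Orientations are given as [roll, pitch, yaw] about the fixed x, y, z axes, in that order (R = Rz(yaw) Ry(pitch) Rx(roll)).
In Python, from cell import monitor, viewer, order, env gives the robot as it stands.
- The arm moves only by the tool move_arm, never from a script. Its argument "moves" is one flat list of numbers, 4 for each row, row after row: the shift along the tool's x, y, z normalised to -1 to 1, where 1 is 0.15 m, then the turn about the tool's z normalised to -1 to 1, where 1 is pi/2 rad. A call has 1 to 10 rows; each row shifts and turns the commanded pose from where the row before left it, along the tool's axes as they then stand; what a row does not reach is not made up. A row lasts 1/8 s, in which the tool goes at most 62.5 mm and 10.7 degrees, less where a joint would pass 70% of its speed; a pose out of reach is approached as far as the arm can. A call with a number of a shift or a turn outside -1 to 1 is refused whole. A call with a gripper value outside its range is refused whole. "claw" is the finger opening in mm, from 0 to 95.1, set as the call begins (left out, the last holds). The fingers move at their own pace and stop on an object; the grip force is fixed at half the most. Time passes only in rows, so rows that do not move let the fingers close. It gives the time, the measured TCP pose, the force, the opening and the grip force at its end, in the units of the state.
- monitor.state(): the state, without advancing time (a new reading comes with each control period).
- viewer.read_camera(name): name is "side" or "top" or "wrist"; returns the picture (420x560x3 uint8, red, green, blue); there is no depth.
- viewer.camera_info(name): a dict with "K" (3x3 intrinsics, pixels), "dist_coeffs" ([k1, k2, p1, p2, k3] as OpenCV has them; the pictures are not rectified), "camera_from_world" (4x4, takes a point from world to camera coordinates). Camera axes: x right, y down, z forward; pixel columns grow to the right and rows downward; lengths in mm; the calibration is good to about 2 mm. A picture is of the moment at which its call begins: read the wrist's pose just before it. camera_info takes no time and is no camera call; for the wrist camera it gives the pose at the moment of the call.
- order.job_done(): hands the job in; it is judged then, once.
The state is a dict: "t": time; "joints": joint angles; "qvel": joint speeds; "tau": joint torques, N m; "eef_pos": TCP position; "tcp_rot": TCP orientation; "ft_force": force on the tool from outside, world axes, zero at the start; "moment": the same for the moment, N m; "opening": opening from 0.0 (shut) to 1.0 (fully open); "grip_force": force on a finger pad.
Only numpy, scipy, OpenCV 4.12 (cv2) and the standard library are available. Lean on these libraries where they do the work, as an engineer would, in place of code of your own. Each camera call takes 0.05 s, during which the arm holds its last target. There are 200 camera calls.

## Working session

There is one attempt and no reset: what is moved stays moved. The work goes in short steps, Python scripts to look and compute and a tool call to move; the robot and the scene stay as the last step left them, time stands still between calls to the robot, and variables do not carry over. Pictures are saved under pics/ and viewed, at most 10 in all, crops included, and the job is handed in when it is done.

Besides the shell and the picture viewer there is one more tool, called after "Request:" in YAML: its name, and indented under it one key for each argument. move_arm: Moves the arm, as the interface text tells. Scaled input: -1 to 1 covers 0.15 m each way for a shift and pi/2 rad each way for a turn. Its arguments: {"type":"object","properties":{"moves":{"type":"array"},"claw":{"type":"number"}},"required":["moves"]}

```bash
mkdir -p pics; ls
cat > h.py <<'E'
import numpy as np, cv2
from cell import monitor, viewer, order, env
def grab(n,f):
    I=viewer.camera_info(n); im=viewer.read_camera(n)
    cv2.imwrite('pics/'+f+'.png',im[:,:,::-1]); return im,I
def ray(I,uv):
    K=np.array(I['K']);d=np.array(I['dist_coeffs']);T=np.array(I['camera_from_world'])
    p=cv2.undistortPoints(np.array(uv,float).reshape(-1,1,2),K,d).reshape(-1,2)
    D=np.c_[p,np.ones(len(p))]@T[:3,:3]
    return -T[:3,:3].T@T[:3,3],D
def onz(I,uv,z):
    c,D=ray(I,uv); return c+D*((z-c[2])/D[:,2])[:,None]
def proj(I,P):
    T=np.array(I['camera_from_world']);r=cv2.Rodrigues(T[:3,:3])[0]
    return cv2.projectPoints(np.array(P,float).reshape(-1,3),r,T[:3,3],np.array(I['K']),np.array(I['dist_coeffs']))[0].reshape(-1,2)
def blobs(im,lo,hi,amin=60):
    m=cv2.inRange(cv2.cvtColor(im,cv2.COLOR_RGB2HSV),np.array(lo),np.array(hi))
    n,l,s,c=cv2.connectedComponentsWithStats(m)
    return [(s[i].tolist(),c[i].round(1).tolist()) for i in range(1,n) if s[i][4]>=amin],l
def st():
    s=monitor.state();return {k:np.round(s[k],3).tolist() for k in('t','eef_pos','tcp_rot','ft_force','opening','grip_force','joints')}
E
python3 - <<'E'
from h import *
print(st())
ims=[]
for n in('top','side'):
    im,I=grab(n,n+'0');ims.append(im)
    c,_=ray(I,[[280,210]]);print(n,c,np.array(I['K'])[0,0]); print(blobs(im,(5,150,120),(18,255,255))[0])
E
```

```text
pics
{'t': 0.0, 'eef_pos': [233.276, 579.565, 214.059], 'tcp_rot': [-3.14, -0.0, 2.759], 'ft_force': [0.033, -0.558, -0.021], 'opening': 0.999, 'grip_force': 0.0, 'joints': [1.082, 0.492, 1.559, 0.0, 1.092, -0.106]}
top [ 443.81576487    1.21663995 1177.78636591] 444.1170040913269
[([153, 243, 15, 13, 100], [160.3, 249.3])]
side [  37.41875773 -650.40853931  842.41381105] 402.20555110900403
[([113, 6, 107, 37, 2239], [164.3, 23.3]), ([0, 72, 241, 129, 6533], [92.5, 127.7]), ([182, 180, 9, 17, 114], [186.5, 188.0])]
```

```bash
sleep 1
```

```text
(no output)
```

View pics/top0.png

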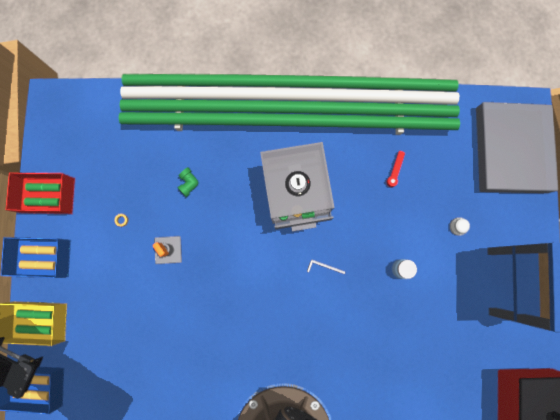

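View pics/side0.png

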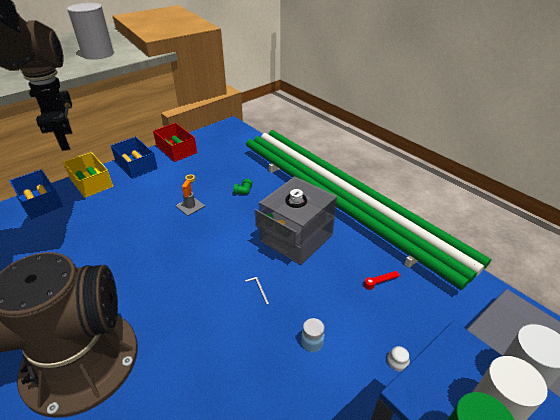

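The top view shows the unit around (298,185) with its front toward the robot, the stud at (298,182), and the key in its holder at (165,249). The side view shows the key at (187,188) and the stud at (296,194). I'll zoom in on both.

Run:
```python
from h import *
a=cv2.imread('pics/top0.png')
I=viewer.camera_info('top');J=viewer.camera_info('side')
c=np.hstack([cv2.resize(a[135:240,250:345],None,fx=4.2,fy=4.2,interpolation=2),cv2.resize(a[225:275,140:190],(400,441),interpolation=2)])
cv2.imwrite('pics/z0.png',c);print(c.shape)
def two(u,v):
    c1,d1=ray(I,[u]);c2,d2=ray(J,[v]);A=np.c_[d1[0],-d2[0]];s=np.linalg.lstsq(A,c2-c1,rcond=None)[0]
    p,q=c1+s[0]*d1[0],c2+s[1]*d2[0];return (p+q)/2,np.linalg.norm(p-q)
print(two((160.3,249.3),(186.5,188)),two((298,182.5),(296,194)))
im=a[:,:,::-1].copy()
```

```text
(441, 799, 3)
(array([466.90713878, 314.16343626,  73.57444845]), np.float64(1.271312041101259)) (array([624.0105632 , -24.45358062, 172.58277126]), np.float64(1.6093749030346218))
```

View pics/z0.png

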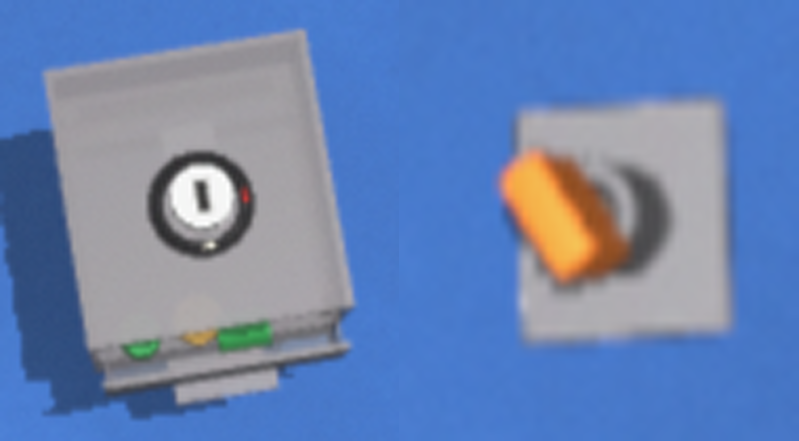

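Run:
```python
from h import *
I=viewer.camera_info('top')
f=lambda L:[(250+x/4.2-.38,135+y/4.2-.38) for x,y in L]
g=lambda L:[(140+(x-399)/8-.44,225+y/8.82-.44) for x,y in L]
print('lid',onz(I,f([(45,72),(305,32),(352,306),(85,352)]),150).round(1))
print('front',onz(I,f([(105,386),(350,347)]),141).round(1))
print('lip',onz(I,f([(177,402),(278,388)]),96).round(1))
print('stud',onz(I,f([(203,196)]),182).round(1))
print('slot',onz(I,f([(199,181),(206,211)]),182).round(1))
print('flange',onz(I,f([(201,203)]),153).round(1))
print('gripcorners',onz(I,g([(502,187),(540,152),(603,243),(566,282)]),97).round(1))
print('foot',onz(I,g([(518,107),(724,100),(731,329),(524,343)]),5).round(1))
```

```text
lid [[ 699.7   65.7  150. ]
 [ 725.5  -80.8  150. ]
 [ 569.8 -108.1  150. ]
 [ 541.5   39.6  150. ]]
front [[ 523.6   28.4  141. ]
 [ 547.8 -108.1  141. ]]
lip [[518.5 -12.4  96. ]
 [527.6 -71.   96. ]]
stud [[624.5 -23.6 182. ]]
slot [[632.7 -21.3 182. ]
 [616.3 -25.3 182. ]]
flange [[625.7 -23.3 153. ]]
gripcorners [[474.1 327.8  97. ]
 [484.  316.4  97. ]
 [459.3 295.8  97. ]
 [448.3 306.7  97. ]]
foot [[500.9 351.3   5. ]
 [504.4 282.2   5. ]
 [435.9 277.    5. ]
 [430.1 346.    5. ]]
```

```bash
cat >> h.py <<'E'
def plan(x,y,z,yaw):
    s=monitor.state();R=cv2.Rodrigues
    r,p,w=s['tcp_rot'];t=(-(yaw-w)+np.pi)%(2*np.pi)-np.pi
    c,sn=np.cos(yaw),np.sin(yaw);d=np.array([x,y,z])-s['eef_pos']
    v=np.array([c*d[0]+sn*d[1],sn*d[0]-c*d[1],-d[2]])
    print('pos',np.round(s['eef_pos'],1),'yaw %.3f'%w,'tilt',round(r,3),round(p,3),'F',np.round(s['ft_force'],1))
    print('turn norm %.3f'%(t/(np.pi/2)),'shift norm',np.round(v/150,3),'mm',v.round(1))
E
python3 -c "
from h import *
plan(486.4,-47,200,3.316)"
```

```text
pos [233.3 579.6 214.1] yaw 2.759 tilt -3.141 -0.0 F [ 0.2 -0.2 -0.5]
turn norm -0.355 shift norm [-0.937 -4.407  0.094] mm [-140.5 -661.    14.1]
```

Request:
move_arm:
  moves: [0,0,0,-0.1,0,0,0,-0.1,0,0,0,-0.1,0,0,0,-0.055,-0.08,-0.38,0,0,-0.08,-0.38,0,0,-0.08,-0.38,0,0,-0.08,-0.38,0,0,-0.08,-0.38,0,0,-0.08,-0.38,0,0]
  claw: 0

```text
t: 1.35
eef_pos: [364.2, 253.8, 214.6]
tcp_rot: [3.142, 0.0, -2.966]
ft_force: [1.1, 0.8, 0.3]
opening: 0.028
grip_force: 0.0
```

Request:
move_arm:
  moves: [-0.08,-0.38,0,0,-0.08,-0.38,0,0,-0.08,-0.38,0,0,-0.08,-0.38,0,0,-0.08,-0.38,0,0,-0.04,-0.2,0,0,0,0,0,0]

```text
t: 2.22
eef_pos: [483.9, -44.8, 214.2]
tcp_rot: [3.141, -0.001, -2.97]
ft_force: [-0.4, -0.3, -0.7]
opening: 0.005
grip_force: 0.0
```

Run:
```python
from h import *
plan(486.4,-47,107,3.316)
im,I=grab('wrist','w1')
print(proj(I,[[624.3,-22.6,182],[535.7,-39.9,141],[555,-35,150]]).round())
```

```text
pos [483.9 -44.8 214.2] yaw -2.970 tilt 3.141 -0.001 F [-0.4 -0.3 -0.7]
turn norm -0.002 shift norm [-0.014 -0.017  0.714] mm [ -2.1  -2.6 107.2]
[[275. 391.]
 [274. 272.]
 [275. 297.]]
```

View pics/w1.png

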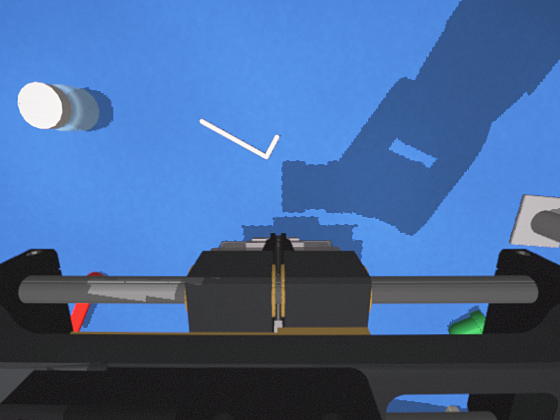

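The wrist camera looks toward the base: hex key at (240,140), jar at (45,105), drawer front edge and lip at (275,245) beside the fingers. The path down is clear. I'll lower and push slowly.

Request:
move_arm:
  moves: [0,-0.01,0.35,0,0,-0.01,0.35,0,0,0,0,0,-0.07,0,0,0,-0.07,0,0,0,-0.06,0,0,0,0,0,0,0]

```text
t: 3.15
eef_pos: [514.5, -40.8, 110.2]
tcp_rot: [-3.141, 0.001, -2.966]
ft_force: [-0.4, 0.3, 0.4]
opening: 0.006
grip_force: 0.0
```

Request:
move_arm:
  moves: [-0.03,0,0,0,-0.03,0,0,0,-0.03,0,0,0,-0.03,0,0,0]

```text
t: 3.65
eef_pos: [531.5, -37.7, 109.6]
tcp_rot: [3.141, -0.0, -2.967]
ft_force: [-0.9, 0.5, 2.0]
opening: 0.006
grip_force: 0.8
```

Run:
```python
from h import *
plan(545.5,-36.5,107,3.316)
```

```text
pos [531.5 -37.7 109.6] yaw -2.967 tilt 3.141 -0.0 F [-0.9  0.5  2. ]
turn norm 0.000 shift norm [-0.093 -0.008  0.017] mm [-14.   -1.2   2.6]
```

Request:
move_arm:
  moves: [-0.02,0,0,0,-0.02,0,0,0,-0.02,0,0,0]

```text
t: 4.03
eef_pos: [540.4, -36.1, 109.6]
tcp_rot: [3.141, -0.0, -2.967]
ft_force: [-1.8, 0.6, -0.3]
opening: 0.004
grip_force: 0.8
```

Request:
move_arm:
  moves: [-0.01,0,0,0,-0.01,0,0,0]

```text
t: 4.28
eef_pos: [543.2, -35.6, 109.6]
tcp_rot: [3.141, -0.0, -2.967]
ft_force: [-2.1, -0.1, 1.3]
opening: 0.004
grip_force: 0.8
```

Request:
move_arm:
  moves: [-0.008,0,0,0]

```text
t: 4.4
eef_pos: [544.4, -35.4, 109.6]
tcp_rot: [3.141, -0.0, -2.967]
ft_force: [-1.2, 0.2, -0.0]
opening: 0.006
grip_force: 0.8
```

Request:
move_arm:
  moves: [-0.007,0,0,0,-0.005,0,0,0]

```text
t: 4.65
eef_pos: [546.2, -35.2, 109.6]
tcp_rot: [3.141, -0.0, -2.967]
ft_force: [-2.2, 0.5, 0.3]
opening: 0.003
grip_force: 1.0
```

Request:
move_arm:
  moves: [-0.007,0,0,0]

```text
t: 4.78
eef_pos: [546.2, -35.1, 109.6]
tcp_rot: [3.141, -0.002, -2.966]
ft_force: [-10.8, -2.7, 6.9]
opening: 0.009
grip_force: 5.7
```

Request:
move_arm:
  moves: [-0.007,0,0,0]

```text
t: 4.9
eef_pos: [546.2, -35.1, 109.6]
tcp_rot: [3.141, -0.005, -2.966]
ft_force: [-17.2, -5.9, 9.9]
opening: 0.007
grip_force: 8.9
```

The drawer reached its hard stop at about 18 N. I'll back off and head for the key.

Request:
move_arm:
  moves: [0.03,0,0,0,0.25,0,0,0,0.1,0,-0.3,0,0,0,-0.35,0,0,0,0,-0.1,0,0,0,-0.1,0,0,0,-0.1,0,0,0,-0.027,0,0,0,0]
  claw: 60

```text
t: 6.02
eef_pos: [492.4, -44.8, 207.2]
tcp_rot: [-3.141, 0.001, -2.454]
ft_force: [0.8, 0.4, 0.1]
opening: 0.634
grip_force: 0.0
```

Run:
```python
from h import *
yaw=3.83
k=np.array([467,312.5]); t=k-70*np.array([np.cos(yaw),np.sin(yaw)])
print(t);plan(*t,210,yaw)
I=viewer.camera_info('wrist');c,d=ray(I,[[280,210],[280,100]]);s=monitor.state();print(c-s['eef_pos'],d,np.array(I['K'])[0,0])
```

```text
[521.05811738 356.97156334]
pos [492.4 -44.8 207.2] yaw -2.454 tilt -3.141 0.001 F [0.8 0.4 0.1]
turn norm -0.000 shift norm [-1.849  1.947 -0.018] mm [-277.4  292.1   -2.8]
[-55.57747248 -46.00648317 170.42123758] [[ 0.19718801  0.17201544 -0.9651982 ]
 [-0.07973348 -0.05581752 -1.06045082]] 297.0924819259043
```

Request:
move_arm:
  moves: [-0.23,0.243,0,0,-0.23,0.243,0,0,-0.23,0.243,0,0,-0.23,0.243,0,0,-0.23,0.243,0,0,-0.23,0.243,0,0,-0.23,0.243,0,0,-0.24,0.246,0,0,0,0,0,0,0,0,0,0]

```text
t: 7.28
eef_pos: [520.7, 356.9, 206.9]
tcp_rot: [-3.142, -0.0, -2.453]
ft_force: [-0.2, 0.3, -0.8]
opening: 0.627
grip_force: 0.0
```

Run:
```python
from h import *
print(st())
im,I=grab('wrist','w2')
b,l=blobs(im,(5,150,100),(20,255,255));print(b)
a=cv2.imread('pics/w2.png');
```

```text
{'t': 7.275, 'eef_pos': [520.674, 356.873, 206.87], 'tcp_rot': [-3.142, -0.0, -2.453], 'ft_force': [-0.237, 0.291, -0.797], 'opening': 0.627, 'grip_force': 0.0, 'joints': [0.496, 0.507, 1.552, -0.0, 1.083, -1.763]}
[([270, 116, 18, 39, 177], [280.3, 136.5]), ([305, 232, 23, 25, 202], [317.2, 243.1])]
```

View pics/w2.png

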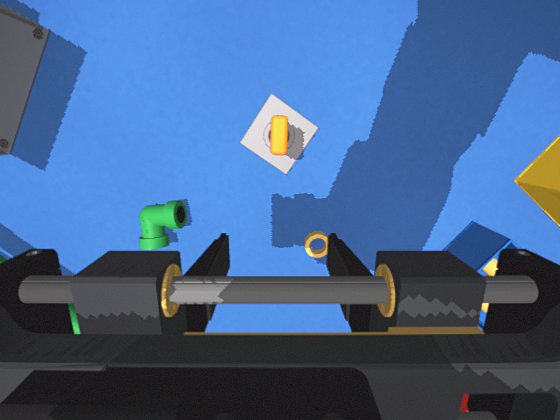

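The key's orange grip is at (279,135), lying along the tool's x. The elbow is at (160,220) and the nut at (317,243). I'll measure the grip's top face.

Run:
```python
from h import *
im=cv2.imread('pics/w2.png')[:,:,::-1].copy();I=viewer.camera_info('wrist')
m=cv2.inRange(cv2.cvtColor(im,cv2.COLOR_RGB2HSV),np.array((5,120,90)),np.array((28,255,255)));m[:105]=0;m[165:]=0;m[:,:250]=0;m[:,310:]=0
c=max(cv2.findContours(m,0,2)[0],key=cv2.contourArea)
print(cv2.boundingRect(c),cv2.minAreaRect(c))
hi=cv2.inRange(cv2.cvtColor(im,cv2.COLOR_RGB2HSV),np.array((5,120,225)),np.array((28,255,255)));hi&=m
c=max(cv2.findContours(hi,0,2)[0],key=cv2.contourArea);r=cv2.minAreaRect(c);print(r)
P=onz(I,cv2.boxPoints(r)+0,97);print(P.round(1),P.mean(0))
g=cv2.inRange(im,np.array((150,150,150)),np.array((255,255,255)));g[:85]=0;g[180:]=0;g[:,:235]=0;g[:,325:]=0
c=max(cv2.findContours(g,0,2)[0],key=cv2.contourArea);r=cv2.minAreaRect(c);P=onz(I,cv2.boxPoints(r),6);print('foot',r,P.round(1),P.mean(0))
plan(466.9,312.5,110,3.83)
```

```text
(270, 115, 18, 40) ((278.5, 134.5), (39.0, 17.0), 90.0)
((278.4938049316406, 134.62469482421875), (16.629226684570312, 39.151092529296875), 2.862405300140381)
[[486.9 318.   97. ]
 [458.7 297.5  97. ]
 [449.8 309.5  97. ]
 [477.7 330.5  97. ]] [468.28020513 313.87273992  97.        ]
foot ((278.1966247558594, 133.51490783691406), (58.36294174194336, 58.646812438964844), 34.592288970947266) [[506.6 281.    6. ]
 [437.7 277.4   6. ]
 [430.1 345.9   6. ]
 [500.6 352.3   6. ]] [468.7518192  314.16772378   6.        ]
pos [520.8 356.4 207.1] yaw -2.454 tilt -3.142 -0.0 F [-0.5 -0.6  0. ]
turn norm -0.001 shift norm [0.464 0.003 0.647] mm [69.5  0.4 97.1]
```

Run:
```python
from h import *
plan(468.3,313.9,60,3.80)
```

```text
pos [520.8 356.4 207.1] yaw -2.454 tilt -3.142 -0.0 F [-0.5 -0.6  0. ]
turn norm 0.018 shift norm [ 0.45 -0.01  0.98] mm [ 67.6  -1.5 147.1]
```

Request:
move_arm:
  moves: [0,0,0,0.018,0.225,-0.005,0,0,0.225,-0.005,0,0,0,0,0.3,0,0,0,0.3,0,0,0,0.2,0,0,0,0.12,0,0,0,0.06,0,0,0,0,0]

```text
t: 8.45
eef_pos: [468.6, 314.2, 60.2]
tcp_rot: [3.142, -0.0, -2.483]
ft_force: [-0.2, -0.0, 0.3]
opening: 0.634
grip_force: 0.0
```

Request:
move_arm:
  moves: [0,0,0,0,0,0,0,0,0,0,0,0,0,0,0,0,0,0,0,0,0,0,0,0]
  claw: 5

```text
t: 9.2
eef_pos: [468.4, 314.6, 60.2]
tcp_rot: [3.142, 0.0, -2.481]
ft_force: [0.3, -0.2, 0.6]
opening: 0.167
grip_force: 30.0
```

Request:
move_arm:
  moves: [0,0,-0.1,0,0,0,-0.25,0,0,0,-0.35,0,0,0,-0.35,0,0,0,-0.28,0,0,0,0,0.1,0,0,0,0.1,0,0,0,0.109,0,0,0,0]

```text
t: 10.32
eef_pos: [468.3, 314.5, 260.5]
tcp_rot: [3.141, 0.001, -2.966]
ft_force: [-0.3, 0.1, -1.0]
opening: 0.168
grip_force: 30.0
```

Run:
```python
from h import *
yaw=3.316
k=np.array([624.3,-23]); t=k-72*np.array([np.cos(yaw),np.sin(yaw)])
print(t);plan(*t,260,yaw);print(st())
```

```text
[695.20772773 -10.50623562]
pos [468.3 314.5 260.5] yaw -2.966 tilt 3.141 0.001 F [-0.3  0.1 -1. ]
turn norm 0.001 shift norm [-1.114 -2.396  0.003] mm [-167.1 -359.4    0.5]
{'t': 10.325, 'eef_pos': [468.281, 314.453, 260.481], 'tcp_rot': [3.141, 0.001, -2.966], 'ft_force': [-0.332, 0.136, -0.964], 'opening': 0.168, 'grip_force': 30.0, 'joints': [0.474, 0.359, 1.651, 0.0, 1.131, -1.273]}
```

Request:
move_arm:
  moves: [-0.14,-0.3,0,0,-0.14,-0.3,0,0,-0.14,-0.3,0,0,-0.14,-0.3,0,0,-0.14,-0.3,0,0,-0.14,-0.3,0,0,-0.14,-0.3,0,0,-0.134,-0.296,0,0,0,0,0,0,0,0,0,0]

```text
t: 11.58
eef_pos: [695.1, -10.1, 259.7]
tcp_rot: [3.141, -0.0, -2.964]
ft_force: [0.1, -0.6, -0.8]
opening: 0.166
grip_force: 30.0
```

Run:
```python
from h import *
print(st())
im,I=grab('wrist','w3')
c=proj(I,[[624.3,-23,180]]);print(c)
x,y=c[0].astype(int)
cv2.imwrite('pics/z3.png',np.hstack([cv2.resize(im[max(y-60,0):y+60,x-60:x+60,::-1],(480,480),interpolation=2),im[:,:,::-1][::2,::2].repeat(1,0)[:480].copy() if 0 else np.zeros((480,1,3),np.uint8)]));print(max(y-60,0),x-60,im[max(y-60,0):y+60].shape)
```

```text
{'t': 11.575, 'eef_pos': [695.146, -10.112, 259.658], 'tcp_rot': [3.141, -0.0, -2.964], 'ft_force': [0.117, -0.583, -0.754], 'opening': 0.166, 'grip_force': 29.999, 'joints': [-0.11, 0.561, 1.309, 0.0, 1.273, -1.858]}
[[277.81392282 129.85689704]]
69 217 (120, 560, 3)
```

View pics/w3.png

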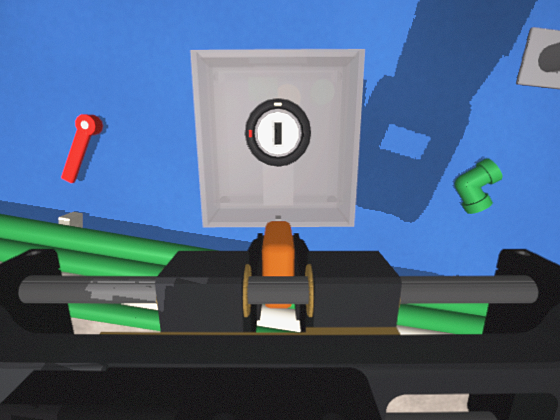

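View pics/z3.png

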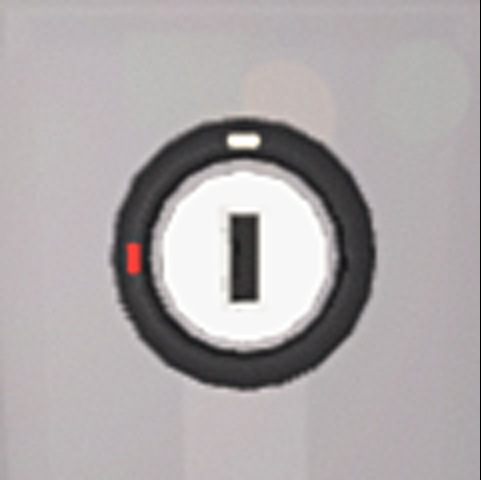

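The slot is at (277.7,132.9), along the image's vertical, so it lines up with the tool's x. The stud sits at "start" (white mark up) with a red mark to the left. The key is held at column 278.

Run:
```python
from h import *
I=viewer.camera_info('wrist')
for z in(172,180,188): print(onz(I,[(277.7,132.9)],z).round(2))
print('slot ends',(lambda P:(P,np.arctan2(*(P[0]-P[1])[[1,0]])))(onz(I,[(277.8,122),(277.6,144)],180).round(2)))
P=onz(I,[(277.7,132.9)],180)[0]
plan(P[0]+.35,P[1]+.25,260,3.316)
```

```text
[[626.69 -22.14 172.  ]]
[[626.62 -22.16 180.  ]]
[[626.55 -22.18 188.  ]]
slot ends (array([[618.16, -23.6 , 180.  ],
       [635.38, -20.67, 180.  ]]), np.float64(-2.9730557538467632))
pos [695.   -9.6 259.9] yaw -2.964 tilt 3.141 -0.0 F [-0.1  0.9  0. ]
turn norm 0.002 shift norm [ 0.461 -0.002 -0.001] mm [69.2 -0.3 -0.1]
```

Request:
move_arm:
  moves: [0.2,0,0,0,0.2,0,0,0,0.061,0,0,0,0,0,0,0,0,0,0.08,0,0,0,0.03,0,0,0,0,0]

```text
t: 12.5
eef_pos: [627.5, -22.3, 242.1]
tcp_rot: [3.141, -0.001, -2.967]
ft_force: [0.1, -0.5, -1.4]
opening: 0.169
grip_force: 30.0
```

Run:
```python
from h import *
plan(626.95,-21.95,236,3.312)
im,I=grab('side','s4')
```

```text
pos [627.5 -22.3 242.1] yaw -2.967 tilt 3.141 -0.001 F [ 0.1 -0.5 -1.4]
turn norm 0.003 shift norm [0.003 0.003 0.041] mm [0.5 0.4 6.1]
```

Request:
move_arm:
  moves: [0.003,0.003,0.01,0.002,0,0,0.01,0,0,0,0.01,0]

```text
t: 12.92
eef_pos: [626.9, -22.0, 238.6]
tcp_rot: [3.142, 0.0, -2.97]
ft_force: [0.4, 0.5, -0.5]
opening: 0.166
grip_force: 30.0
```

Request:
move_arm:
  moves: [0,0,0.01,0,0,0,0.01,0]

```text
t: 13.18
eef_pos: [626.9, -22.0, 235.6]
tcp_rot: [3.142, 0.0, -2.97]
ft_force: [0.7, -0.2, -0.7]
opening: 0.167
grip_force: 30.0
```

Request:
move_arm:
  moves: [0,0,0.01,0,0,0,0.01,0]

```text
t: 13.42
eef_pos: [626.9, -22.0, 232.5]
tcp_rot: [3.142, 0.0, -2.97]
ft_force: [0.4, 0.2, -0.2]
opening: 0.165
grip_force: 30.0
```

Request:
move_arm:
  moves: [0,0,0.01,0]

```text
t: 13.55
eef_pos: [626.9, -22.0, 231.0]
tcp_rot: [3.142, 0.0, -2.97]
ft_force: [-0.6, -0.3, -0.5]
opening: 0.166
grip_force: 30.0
```

Request:
move_arm:
  moves: [0,0,0.01,0]

```text
t: 13.68
eef_pos: [626.9, -22.0, 229.5]
tcp_rot: [3.142, 0.0, -2.97]
ft_force: [-0.4, -0.1, -0.7]
opening: 0.167
grip_force: 30.0
```

Request:
move_arm:
  moves: [0,0,0.01,0,0,0,0.01,0]

```text
t: 13.92
eef_pos: [626.9, -22.0, 226.5]
tcp_rot: [3.142, 0.0, -2.97]
ft_force: [0.9, 0.2, -0.5]
opening: 0.166
grip_force: 30.0
```

Request:
move_arm:
  moves: [0,0,0.01,0,0,0,0.01,0]

```text
t: 14.18
eef_pos: [627.0, -22.0, 223.7]
tcp_rot: [3.142, 0.0, -2.97]
ft_force: [-1.0, 0.3, 5.6]
opening: 0.166
grip_force: 30.0
```

Request:
move_arm:
  moves: [0,0,0.01,0,0,0,0.01,0]

```text
t: 14.42
eef_pos: [627.0, -22.0, 221.5]
tcp_rot: [-3.141, 0.001, -2.97]
ft_force: [-2.8, 0.6, 7.4]
opening: 0.166
grip_force: 30.0
```

Run:
```python
from h import *
I=viewer.camera_info('side')
print(monitor.state()['moment'])
for z in(150,172,176,180,184,188): print(z,proj(I,[[626.6,-22.2,z],[609.6,-22.2,z],[643.6,-22.2,z],[626.6,-39.2,z],[626.6,-5.2,z]]).round(1).tolist())
a=cv2.imread('pics/side0.png');g=a.min(2)
print(g[180:212,282:312])
```

```text
[ 0.13417478  0.52101582 -0.02337235]
150 [[295.6, 199.8], [291.0, 202.3], [300.2, 197.3], [299.8, 202.8], [291.5, 196.8]]
172 [[295.9, 193.4], [291.1, 196.0], [300.5, 191.0], [300.1, 196.4], [291.7, 190.5]]
176 [[295.9, 192.3], [291.2, 194.8], [300.5, 189.8], [300.1, 195.3], [291.7, 189.4]]
180 [[295.9, 191.1], [291.2, 193.6], [300.6, 188.6], [300.2, 194.1], [291.8, 188.2]]
184 [[296.0, 189.9], [291.2, 192.4], [300.7, 187.5], [300.3, 192.9], [291.8, 187.0]]
188 [[296.0, 188.7], [291.3, 191.2], [300.7, 186.3], [300.3, 191.7], [291.8, 185.8]]
[[ 38  23  12  26  13   4  47 118 120 113 106 100 103 108 104  99 102 110
  114 119 127 105  55  15   3  19   0  16  14  18]
 [ 41  32  16   5   5  45 109 123 112 110 109 103 105 103 100 107  99 100
  101 112 117 118 117 111  59  15   9   5  17  11]
 [ 35  39  22  51 110 128 118 107 105 105 109 105 103 101  99 104 104  97
  102 100 104 111 118 124 118 104  61  11   0  10]
 [ 40  23  60 121 126 117 105 105 104 108 101 108 103 103 103 101 101 100
  106 103 103 100  99 106 112 116 117 114  58  14]
 [ 16  82 117 112 114 107 107  99 104 103 106 108 10
[... 2748 characters left out ...]
  8   5  14  11   0   0
    2   0  43 108 127 115 105 107 107 105 111 114]
 [115 111 114 110 110 111 113 120 124 105  49  20  32   8   0   0  12  50
   56 117 123 114 104 108 108 109 109 112 106 107]
 [110 112 114 111 114 112 116 114 116 119 124 123 128 130 134 137 128 124
  120 119 114 106 116 105 112 111 111 108 105 119]
 [116 108 113 117 113 110 111 116 109 117 110 116 116 112 116 113 119 107
  109 113 113 108 109 106 109 108 103 107 113 105]
 [118 109 110 114 114 113 111 111 114 115 111 111 112 112 116 107 110 118
  106 108 113 111 107 111 114 108 113 115 103 109]
 [112 115 111 111 112 108 121 111 112 112 114 111 112 108 112 110 109 114
  112 117 109 115 111 115 107 108 105 107 112 110]]
```

The flange base to head top offset in the side view gives a head height of about 180, so contact at 171.5 means the blade is in the slot. I'll press on.

Request:
move_arm:
  moves: [0,0,0.01,0,0,0,0.01,0,0,0,0,0]

```text
t: 14.8
eef_pos: [627.0, -22.0, 218.7]
tcp_rot: [-3.141, 0.001, -2.97]
ft_force: [-3.1, 1.0, 9.9]
opening: 0.169
grip_force: 30.0
```

Request:
move_arm:
  moves: [0,0,0.01,0,0,0,0.01,0,0,0,0,0]

```text
t: 15.18
eef_pos: [627.1, -22.0, 216.0]
tcp_rot: [-3.141, 0.002, -2.97]
ft_force: [-3.8, 0.7, 11.1]
opening: 0.165
grip_force: 30.0
```

Run:
```python
from h import *
plan(626.95,-21.95,214,3.312); print(monitor.state()['moment'])
```

```text
pos [627.1 -22.  216. ] yaw -2.970 tilt -3.141 0.002 F [-3.8  0.7 11.1]
turn norm 0.001 shift norm [0.001 0.001 0.013] mm [0.1 0.1 2. ]
[0.1909767  0.79609998 0.02933331]
```

Request:
move_arm:
  moves: [0.003,0,0.007,0,0,0,0.006,0,0,0,0,0]

```text
t: 15.55
eef_pos: [626.9, -22.0, 214.4]
tcp_rot: [-3.141, 0.003, -2.97]
ft_force: [-2.9, 1.2, 12.4]
opening: 0.166
grip_force: 30.0
```

Request:
move_arm:
  moves: [0,0,0,0.06,0,0,0,0.06,0,0,0,0.06]

```text
t: 15.92
eef_pos: [627.0, -22.1, 214.4]
tcp_rot: [3.141, 0.003, 3.028]
ft_force: [-1.6, 0.4, 12.6]
opening: 0.164
grip_force: 30.0
```

Run:
```python
from h import *
plan(626.95,-21.95,214,3.312); print(monitor.state()['moment'])
```

```text
pos [627.  -22.1 214.4] yaw 3.028 tilt 3.141 0.003 F [-1.6  0.4 12.6]
turn norm -0.181 shift norm [0.    0.001 0.003] mm [0.  0.1 0.4]
[0.19326856 0.48609173 0.0297852 ]
```

Request:
move_arm:
  moves: [0,0,0,0.08,0,0,0,0.08,0,0,0,0.08,0,0,0,0.08,0,0,0,0.08,0,0,0,0.08]

```text
t: 16.68
eef_pos: [627.2, -22.2, 214.5]
tcp_rot: [3.139, 0.003, 2.272]
ft_force: [-0.2, 0.5, 12.3]
opening: 0.169
grip_force: 30.0
```

Run:
```python
from h import *
plan(626.95,-21.95,214,3.312); print(monitor.state()['moment'])
```

```text
pos [627.2 -22.2 214.5] yaw 2.272 tilt 3.139 0.003 F [-0.2  0.5 12.3]
turn norm -0.662 shift norm [0.002 0.002 0.004] mm [0.3 0.3 0.5]
[-0.03844499  0.21732566  0.04875667]
```

Request:
move_arm:
  moves: [0,0,0,0.07,0,0,0,0.07,0,0,0,0.07]

```text
t: 17.05
eef_pos: [627.3, -22.2, 214.6]
tcp_rot: [3.138, 0.002, 1.943]
ft_force: [-0.1, -0.7, 11.7]
opening: 0.171
grip_force: 30.0
```

Run:
```python
from h import *
plan(626.95,-21.95,214,3.312); print(monitor.state()['moment'])
```

```text
pos [627.3 -22.2 214.6] yaw 1.943 tilt 3.138 0.002 F [-0.1 -0.7 11.7]
turn norm -0.871 shift norm [0.002 0.002 0.004] mm [0.3 0.3 0.6]
[-0.16874387  0.21854362  0.00147281]
```

Request:
move_arm:
  moves: [0,0,0.003,0.05,0,0,0,0.05]

```text
t: 17.3
eef_pos: [627.3, -22.3, 214.3]
tcp_rot: [3.138, 0.001, 1.787]
ft_force: [-1.5, -0.1, 13.6]
opening: 0.166
grip_force: 30.0
```

Run:
```python
from h import *
plan(626.95,-21.95,214,3.312); print(monitor.state()['moment'])
```

```text
pos [627.3 -22.3 214.3] yaw 1.787 tilt 3.138 0.001 F [-1.5 -0.1 13.6]
turn norm -0.971 shift norm [0.002 0.003 0.002] mm [0.3 0.4 0.3]
[-0.25421676  0.3242048  -0.00833898]
```

Request:
move_arm:
  moves: [0,0,0,0.04,0,0,0,0.02]

```text
t: 17.55
eef_pos: [627.3, -22.4, 214.3]
tcp_rot: [3.138, 0.001, 1.694]
ft_force: [-0.9, -0.7, 13.0]
opening: 0.167
grip_force: 30.0
```

Run:
```python
from h import *
plan(626.95,-21.95,214,3.312); print(monitor.state()['moment'])
```

```text
pos [627.3 -22.4 214.3] yaw 1.694 tilt 3.138 0.001 F [-0.9 -0.7 13. ]
turn norm -1.030 shift norm [0.002 0.003 0.002] mm [0.3 0.5 0.3]
[-0.23812403  0.34724277  0.00547921]
```

Request:
move_arm:
  moves: [0,0,0,0.03,0,0,0,0.03,0,0,0,0]

```text
t: 17.92
eef_pos: [627.4, -22.3, 214.3]
tcp_rot: [3.138, 0.001, 1.601]
ft_force: [-0.6, -0.4, 13.4]
opening: 0.168
grip_force: 30.0
```

Run:
```python
from h import *
plan(626.95,-21.95,214,3.312); print(monitor.state()['moment'])
```

```text
pos [627.4 -22.3 214.3] yaw 1.601 tilt 3.138 0.001 F [-0.6 -0.4 13.4]
turn norm -1.090 shift norm [0.003 0.003 0.002] mm [0.4 0.4 0.3]
[-0.14545822  0.25274995  0.02084937]
```

Request:
move_arm:
  moves: [0,0,0,0.03,0,0,0,0]

```text
t: 18.18
eef_pos: [627.3, -22.2, 214.3]
tcp_rot: [3.138, 0.0, 1.553]
ft_force: [-1.5, -0.5, 13.2]
opening: 0.168
grip_force: 30.0
```

Run:
```python
from h import *
plan(626.95,-21.95,214,3.312); print(monitor.state()['moment'])
```

```text
pos [627.3 -22.2 214.3] yaw 1.553 tilt 3.138 0.0 F [-1.5 -0.5 13.2]
turn norm -1.120 shift norm [0.002 0.002 0.002] mm [0.3 0.3 0.3]
[-0.14369792  0.47105969 -0.02158386]
```

Request:
move_arm:
  moves: [0,0,0,0.03,0,0,0,0.02,0,0,0,0]

```text
t: 18.55
eef_pos: [627.0, -22.1, 214.2]
tcp_rot: [3.139, 0.0, 1.475]
ft_force: [-2.8, -0.0, 14.8]
opening: 0.168
grip_force: 30.0
```

Run:
```python
from h import *
plan(626.95,-21.95,214,3.312); print(monitor.state()['moment'])
```

```text
pos [627.  -22.1 214.2] yaw 1.475 tilt 3.139 0.0 F [-2.8 -0.  14.8]
turn norm -1.169 shift norm [0.    0.001 0.002] mm [0.  0.2 0.2]
[0.00235033 0.68889093 0.02923129]
```

Request:
move_arm:
  moves: [0,0,0,0.02,0,0,0,0]

```text
t: 18.8
eef_pos: [627.0, -22.1, 214.3]
tcp_rot: [3.139, 0.0, 1.444]
ft_force: [-3.4, 0.3, 15.0]
opening: 0.164
grip_force: 30.0
```

Run:
```python
from h import *
plan(626.95,-21.95,214,3.312); print(monitor.state()['moment'])
```

```text
pos [627.  -22.1 214.3] yaw 1.444 tilt 3.139 0.0 F [-3.4  0.3 15. ]
turn norm -1.189 shift norm [0.    0.001 0.002] mm [0.  0.2 0.3]
[0.02570893 0.72673324 0.13850524]
```

Request:
move_arm:
  moves: [0,0,-0.01,0,0,0,0,0]

```text
t: 19.05
eef_pos: [627.0, -22.1, 215.4]
tcp_rot: [3.139, 0.0, 1.444]
ft_force: [-2.1, 0.3, 12.6]
opening: 0.17
grip_force: 30.0
```

Request:
move_arm:
  moves: [0,0,-0.01,0,0,0,0,0]

```text
t: 19.3
eef_pos: [627.0, -22.1, 216.8]
tcp_rot: [3.139, -0.0, 1.444]
ft_force: [-1.3, 0.5, 10.4]
opening: 0.169
grip_force: 30.0
```

Request:
move_arm:
  moves: [0,0,-0.01,0,0,0,0,0]

```text
t: 19.55
eef_pos: [626.9, -22.1, 218.1]
tcp_rot: [3.139, -0.0, 1.444]
ft_force: [-1.7, -0.0, 10.4]
opening: 0.166
grip_force: 30.0
```

Request:
move_arm:
  moves: [0,0,-0.008,-0.04,0,0,0,0]

```text
t: 19.8
eef_pos: [626.9, -22.1, 219.0]
tcp_rot: [3.14, 0.0, 1.508]
ft_force: [-0.4, 0.3, 7.6]
opening: 0.17
grip_force: 30.0
```

Request:
move_arm:
  moves: [0,0,-0.008,0,0,0,0,0]

```text
t: 20.05
eef_pos: [626.7, -22.1, 219.2]
tcp_rot: [3.141, -0.0, 1.507]
ft_force: [0.6, -0.2, 1.9]
opening: 0.166
grip_force: 30.0
```

Request:
move_arm:
  moves: [0,0,-0.01,0,0,0,-0.02,0,0,0,-0.03,0,0,0,-0.05,0,0,0,-0.1,0,0,0,-0.15,0,0,0,0,0]

```text
t: 20.92
eef_pos: [627.0, -22.1, 275.4]
tcp_rot: [3.138, 0.0, 1.507]
ft_force: [0.4, 0.3, -1.5]
opening: 0.167
grip_force: 30.0
```

Run:
```python
from h import *
yaw=1.745
k=np.array([626.6,-22.2]); t=k-72*np.array([np.cos(yaw),np.sin(yaw)])
print(t);plan(*t,262,yaw)
```

```text
[639.07932212 -93.1102709 ]
pos [627.  -22.1 275.4] yaw 1.507 tilt 3.138 0.0 F [ 0.4  0.3 -1.5]
turn norm -0.152 shift norm [-0.48  -0.003  0.089] mm [-72.   -0.4  13.4]
```

Request:
move_arm:
  moves: [0,0,0,-0.1,0,0,0,-0.052,-0.24,0,0,0,-0.24,0,0,0,0,0,0,0,0,0,0,0]

```text
t: 21.68
eef_pos: [638.7, -92.6, 272.6]
tcp_rot: [-3.141, -0.001, 1.745]
ft_force: [0.1, -0.1, -0.5]
opening: 0.167
grip_force: 30.0
```

Run:
```python
from h import *
print(st())
im,I=grab('wrist','w5')
x,y=proj(I,[[626.6,-22.2,175]])[0].astype(int);y0=max(y-60,0)
h=im[180:330,200:360,::-1]
cv2.imwrite('pics/z5.png',np.hstack([cv2.resize(im[y0:y0+120,x-60:x+60,::-1],(400,400),interpolation=2),cv2.resize(h,(400,400))]))
```

```text
{'t': 21.675, 'eef_pos': [638.666, -92.571, 272.648], 'tcp_rot': [-3.141, -0.001, 1.745], 'ft_force': [0.066, -0.111, -0.544], 'opening': 0.167, 'grip_force': 29.999, 'joints': [-0.246, 0.473, 1.429, 0.0, 1.24, -0.421]}
```

View pics/z5.png

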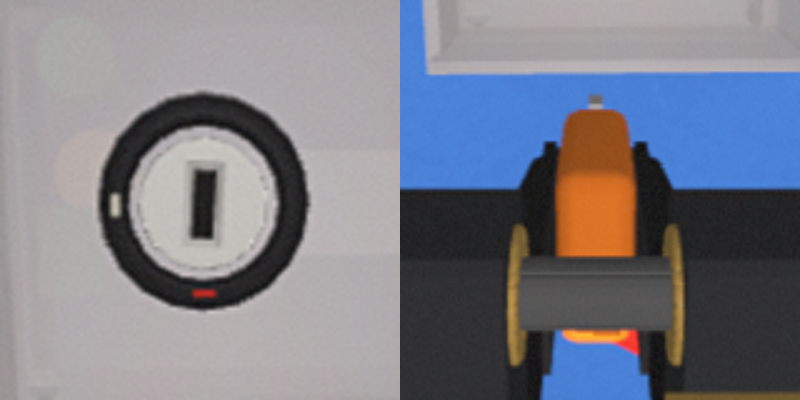

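The slot now lies across the unit, and its marks have moved a quarter turn. The key is straight in the fingers with its tip at the same column as the grip. Next I'll return it to the holder.

Request:
move_arm:
  moves: [0,0,0,-0.11,0,0,0,-0.11,0,0,0,-0.11,0,0,0,-0.11,0,0,0,-0.11,0,0,0,-0.11,0,0,0,-0.11,0,0,0,-0.11,0,0,0,-0.11,0,0,0,-0.11]

```text
t: 22.98
eef_pos: [638.8, -91.8, 273.2]
tcp_rot: [3.141, 0.0, -2.803]
ft_force: [-1.0, -0.6, -0.1]
opening: 0.165
grip_force: 30.0
```

Request:
move_arm:
  moves: [0,0,0,-0.11,0,0,0,-0.1,0,0,0,0]

```text
t: 23.35
eef_pos: [638.9, -92.0, 273.2]
tcp_rot: [3.142, 0.0, -2.48]
ft_force: [0.0, 0.1, -0.9]
opening: 0.164
grip_force: 30.0
```

Run:
```python
from h import *
plan(468.4,314.4,260,-2.481)
```

```text
pos [638.9 -92.  273.2] yaw -2.480 tilt 3.142 0.0 F [ 0.   0.1 -0.9]
turn norm 0.001 shift norm [-0.765  2.837  0.088] mm [-114.7  425.5   13.2]
```

Request:
move_arm:
  moves: [-0.085,0.315,0,0,-0.085,0.315,0,0,-0.085,0.315,0,0,-0.085,0.315,0,0,-0.085,0.315,0,0,-0.085,0.315,0,0,-0.085,0.315,0,0,-0.085,0.315,0,0,-0.085,0.317,0,0,0,0,0,0]

```text
t: 24.6
eef_pos: [466.2, 315.9, 273.2]
tcp_rot: [3.141, 0.0, -2.479]
ft_force: [-0.2, -1.1, -1.2]
opening: 0.168
grip_force: 30.0
```

Run:
```python
from h import *
plan(468.4,314.4,60.5,-2.481)
```

```text
pos [466.2 315.9 273.2] yaw -2.479 tilt 3.141 0.0 F [-0.2 -1.1 -1.2]
turn norm 0.001 shift norm [-0.005 -0.017  1.418] mm [ -0.8  -2.6 212.7]
```

Request:
move_arm:
  moves: [0,0,0.35,0,0,0,0.35,0,0,0,0.3,0,0,0,0.05,0,0,0,0,0,0,0,0,0]

```text
t: 25.35
eef_pos: [468.8, 313.5, 117.5]
tcp_rot: [-3.141, 0.003, -2.48]
ft_force: [1.2, 0.6, 0.2]
opening: 0.165
grip_force: 30.0
```

Run:
```python
from h import *
plan(468.4,314.4,60.5,-2.481)
```

```text
pos [468.8 313.5 117.5] yaw -2.480 tilt -3.141 0.003 F [1.2 0.6 0.2]
turn norm 0.000 shift norm [-0.001  0.006  0.38 ] mm [-0.2  0.9 57. ]
```

Request:
move_arm:
  moves: [0,0.006,0.1,0,0,0,0.1,0,0,0,0.1,0,0,0,0.03,0,0,0,0.02,0,0,0,0,0]

```text
t: 26.1
eef_pos: [467.4, 314.0, 63.1]
tcp_rot: [3.142, -0.0, -2.48]
ft_force: [0.5, 0.6, 0.0]
opening: 0.168
grip_force: 30.0
```

Request:
move_arm:
  moves: [0,0,0.01,0,0,0,0.01,0,0,0,0,0]

```text
t: 26.48
eef_pos: [467.5, 314.0, 60.2]
tcp_rot: [3.142, 0.0, -2.48]
ft_force: [-0.6, 0.0, 0.2]
opening: 0.169
grip_force: 30.0
```

Now to release, rise and check.

Request:
move_arm:
  moves: [0,0,0,0,0,0,0,0,0,0,0,0,0,0,0,0,0,0,0,0]
  claw: 45

```text
t: 27.1
eef_pos: [467.4, 314.0, 60.1]
tcp_rot: [3.142, 0.0, -2.48]
ft_force: [0.5, -0.3, 0.4]
opening: 0.469
grip_force: 0.0
```

Request:
move_arm:
  moves: [0,0,-0.1,0,0,0,-0.3,0,0,0,-0.3,0,0,0,-0.28,0,-0.24,0,0,0,-0.22,0,0,0,0,0,0,0,0,0,0,0]

```text
t: 28.1
eef_pos: [521.2, 356.0, 207.5]
tcp_rot: [3.141, -0.0, -2.48]
ft_force: [0.7, 0.1, -0.3]
opening: 0.47
grip_force: 0.0
```

Run:
```python
from h import *
print(st())
im,I=grab('wrist','w6');t,J=grab('top','t6');s,_=grab('side','s6')
T=viewer.camera_info('top')
r=lambda a,w:cv2.resize(a[:,:,::-1],w,interpolation=2)
cv2.imwrite('pics/f.png',np.hstack([r(im[85:185,230:330],(266,400)),r(t[135:275,140:345],(266,400)),r(s[170:260,175:345],(266,400))]))
m=cv2.inRange(cv2.cvtColor(im,cv2.COLOR_RGB2HSV),np.array((5,120,225)),np.array((28,255,255)));m[:95]=0;m[175:]=0;m[:,:240]=0;m[:,320:]=0
c=max(cv2.findContours(m,0,2)[0],key=cv2.contourArea);q=cv2.minAreaRect(c);P=onz(I,cv2.boxPoints(q),97);print(q,P.mean(0))
```

```text
{'t': 28.1, 'eef_pos': [521.166, 355.969, 207.478], 'tcp_rot': [3.141, -0.0, -2.48], 'ft_force': [0.692, 0.057, -0.315], 'opening': 0.47, 'grip_force': 0.0, 'joints': [0.495, 0.507, 1.551, 0.0, 1.084, -1.738]}
((278.0, 133.5), (39.0, 16.0), 90.0) [466.99990749 313.82429315  97.        ]
```

View pics/f.png

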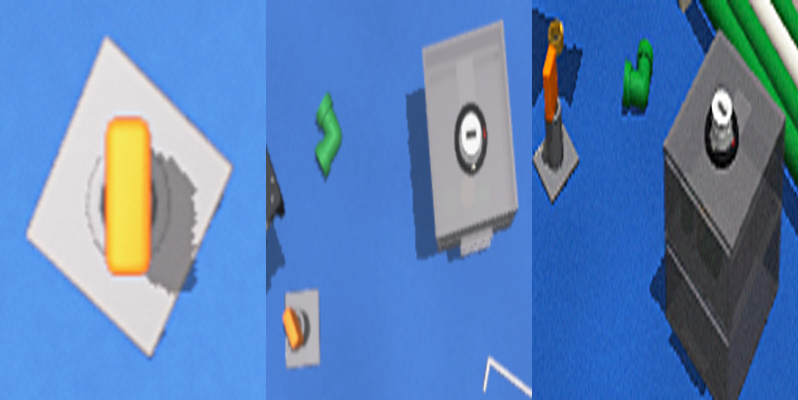

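The key stands upright in its holder at (467,314), the drawer is shut, and the slot lies across the unit. I'm handing the job in.

```bash
python3 -c "
from h import *
print(order.job_done())"
```

```text
the job is handed in; nothing more can be done
None
```

I handed the job in at about 28 s with the drawer shut, the stud turned a quarter turn and the key upright in its holder; the hand-in gave no verdict, and the stud being in its catch is inferred from the force dropping off as I raised the key.

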